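# Tip the acrylic column into the gluing outline

### The arm

A 6-joint arm with a two-finger parallel gripper is mounted at the origin on the work surface. World frame = base frame: x ahead of the robot, y to its left, z up, the work surface at z = 0. Lengths are in mm, angles in rad, forces in N, time in s.
With the tool pointing down it reaches from about 275 to 975 mm from the base axis. Payload 8.4 kg.
Tool frame: the origin (TCP) lies at the centre of the arm's flange, where the gripper is bolted on; the fingertips stand 190 mm ahead of it and the grasp point (between the pads) lies 171 mm ahead of it (r.pinch_z is the distance from the TCP to the grasp point, in mm); z points along the fingers, x is the direction in which the jaws open and shut, and the axes are right-handed (so a half turn about z gives the same grasp; the last joint's range is limited). The gripper opens to 92 mm and grips with 3 to 60 N. Pads are 20 mm wide; open, the fingers measure 128 mm over their backs; the gripper's body (75 mm by 189 mm) begins 69 mm behind the grasp point.
Start: joints at [-1.234, 0.353, 1.633, -0, 1.155, -0.002], TCP at [207.721, -589.475, 404.683] pointing down, gripper open.
Joint ranges: [-2.63, 2.63], [-0.92, 2.1], [0.06, 2.66], [-1.3, 4.44], [0, 2.69], [-3.02, 3.02]. Speed limits (rad/s): [2.22, 2.22, 2.79, 3.14, 3.14, 3.14].

### API

Orientations are given as a unit quaternion [w, x, y, z].
In Python, from cell import get_obs, imaging, order, r gives the robot as it stands.
- The arm moves only by the tool apply_moves, never from a script. Its argument "rows" is a list of rows, each a list of 4 numbers: the shift along the world's x, y, z in mm, then the turn about the world's z in rad. A call has 1 to 12 rows; each row is the pose to reach, as a shift and turn from the pose commanded when the call began; what a row does not reach only later rows make up. A row lasts 1/10 s, in which the tool goes at most 50 mm and 8.59 degrees, less where a joint would pass 70% of its speed; a pose out of reach is approached as far as the arm can. A call with a gripper value outside its range is refused whole. "grip" is the opening, from 0 (shut) to 1 (fully open), set as the call begins (left out, the last holds). The fingers move at their own pace and stop on an object; "grip_force" is the grip in N (left out, the last holds). Time passes only in rows, so rows that repeat a pose let the fingers close. It gives the time, the measured TCP pose, the force and the opening at its end, in the units of the state.
- get_obs(): the state, without advancing time (a new reading comes with each control period).
- imaging.grab_frame(name): name is "scene" or "side" or "wrist"; returns (picture, depth): 400x640x3 uint8, red, green, blue; 400x640 float32, mm along the optical axis (not along the pixel's ray), 0 where there is no reading.
- imaging.camera_info(name): a dict with "mtx" (3x3 intrinsics, pixels), "R" (3x3) and "t" (3): a world point X has camera coordinates R X + t. Camera axes: x right, y down, z forward; pixel columns grow to the right and rows downward; lengths in mm; the calibration is good to about 2 mm. The wrist camera is an equidistant fisheye: a pixel r from the principal point sees the ray r / f radians off the axis. A picture is of the moment at which its call begins: read the wrist's pose just before it. camera_info takes no time and is no camera call; for the wrist camera it gives the pose at the moment of the call.
- order.finish_job(): hands the job in, once; it reports no verdict.
The state is a dict: "clock": time; "joint_pos": joint angles; "qvel": joint speeds; "joint_torque": joint torques, N m; "position": TCP position; "tcp_rot": TCP orientation; "force": force on the tool from outside, world axes, zero at the start; "moment": the same for the moment, N m; "opening": finger opening in mm.
Only numpy, scipy, OpenCV 4.12 (cv2) and the standard library are available. Lean on these libraries where they do the work, as an engineer would, in place of code of your own. Each camera call takes 0.05 s, during which the arm holds its last target. There are 200 camera calls.

### The job

Push the tall green acrylic box near its top so that it tips over and comes down flat inside the taped outline, lying towards the metal stop bar. Then push it along the bench by its rear end until its front end sits flush against the bar. Only push it, never lift it off the bench, and leave everything else where it stands.

Things in the scene. Friction and masses are not known exactly. Their poses are not given: they have to be found in the camera images.
- column: Tall closed mint-green acrylic box, 70 (x) x 110 (y) x 190 (z) mm, 0.3 to 0.56 kg, standing loose astride the near taped line; pushed high it tips rather than slides. Origin: centre of its underside; z up its length. Its +x face looks towards the stop bar (within 0.1 rad) and is the face to land on; lying so it is 190 long, 110 wide, 70 high, former underside to the rear.
- column_foot_l (a point): Corner of the tall box: lower end of its +x face, +y side (35, 55, 0 mm in its frame). The box tips over the edge from here to column_foot_r, which stands 10 to 50 mm inside the near taped line.
- column_foot_r (a point): Corner of the tall box: lower end of its +x face, -y side (35, -55, 0 mm).
- column_top_l (a point): Corner of the tall box: upper end of its +x face, +y side (35, 55, 190 mm). Once lying, this corner is on the bench at the end next to the bar.
- column_top_r (a point): Corner of the tall box: upper end of its +x face, -y side (35, -55, 190 mm).
- station: Gluing place, fixed: rectangle 270 (x) x 220 (y) mm inside, marked flat on the bench by 13 mm brown tape at its near end and sides; its far end is a rigid aluminium stop bar 20 thick, 246 long, 25 high. Origin: centre of the rectangle at bench level, x towards the bar, z up. Inner tape edges at x = -135 and y = +-110 mm; the bar's near face is the upright plane x = +135 mm.
- short_box: Bystander, leave alone: closed acrylic box of the same kind, 70 x 70 mm and only 90 mm high, standing outside the outline's +y side. Origin at its underside.
- solvent: Bystander, leave alone: closed amber bottle, 60 mm across, 120 mm high, standing by itself to the right of the work. Origin at its underside.
- cone: Bystander, leave alone: white stepped round piece, 100 mm across, 95 mm high, outside the outline's -y side. Origin at its underside.
- syringe: Bystander, leave alone: empty syringe lying flat outside the +y side, about 160 mm long, 34 mm across its flange. Origin on its underside near its middle.
- knife: Bystander, leave alone: cutter lying flat outside the -y side, about 175 mm long, 23 mm wide. Origin on its underside near its middle.
- tape_roll: Bystander, leave alone: roll of tape lying flat by itself to the left of the work, 90 mm across, 30 mm high. Origin at the centre of its underside.
Mind the look-alikes: they are no part of the job. What is shaped like the column but red is not meant.

How it is judged (in metres and radians):
On the way:
1. the tall box lies still, flat on its front face, wholly inside the taped outline (angle between column's own x axis and vertical above 3.04 rad and linear speed of column below 0.02 m/s and angular speed of column below 0.1 rad/s and x of column_foot_l in the frame of station between -0.138 and 0.138 m and y of column_foot_l in the frame of station between -0.113 and 0.113 m and x of column_foot_r in the frame of station between -0.138 and 0.138 m and y of column_foot_r in the frame of station between -0.113 and 0.113 m and x of column_top_l in the frame of station between -0.138 and 0.138 m and y of column_top_l in the frame of station between -0.113 and 0.113 m and x of column_top_r in the frame of station between -0.138 and 0.138 m and y of column_top_r in the frame of station between -0.113 and 0.113 m), for 0.2 s.
At the end, for the whole second after the job is handed in: The tall box lies flat on its former front face, at rest; both corners of its front end are within 4 mm of the stop bar's face; all of it is between the taped side lines and the near line (3 mm allowed over the tape) (angle between column's own x axis and vertical above 3.04 rad and linear speed of column below 0.02 m/s and angular speed of column below 0.1 rad/s and x of each of column_top_l, column_top_r in the frame of station above 0.131 m and x of each of column_foot_l, column_foot_r, column_top_l, column_top_r in the frame of station above -0.138 m and y of column_foot_l in the frame of station between -0.113 and 0.113 m and y of column_foot_r in the frame of station between -0.113 and 0.113 m and y of column_top_l in the frame of station between -0.113 and 0.113 m and y of column_top_r in the frame of station between -0.113 and 0.113 m); the robot touches nothing.
It fails at once if the tall box is lifted off the bench (both corners of its tipping edge more than 15 mm up) or falls backwards (height (world z) of each of column_foot_l, column_foot_r above 0.015 m).
It fails at once if the tall box falls on its side (angle between column's own z axis and vertical above 1.3 rad and not (angle between column's own x axis and vertical above 2.4 rad)).
It fails at once if the tall box comes to rest lying outside the outline (more than 3 mm over the tape or onto the bar) (angle between column's own x axis and vertical above 3.04 rad and linear speed of column below 0.02 m/s and not (x of column_foot_l in the frame of station between -0.138 and 0.138 m and y of column_foot_l in the frame of station between -0.113 and 0.113 m and x of column_foot_r in the frame of station between -0.138 and 0.138 m and y of column_foot_r in the frame of station between -0.113 and 0.113 m and x of column_top_l in the frame of station between -0.138 and 0.138 m and y of column_top_l in the frame of station between -0.113 and 0.113 m and x of column_top_r in the frame of station between -0.138 and 0.138 m and y of column_top_r in the frame of station between -0.113 and 0.113 m)).
It fails at once if a bystander is moved by more than 20 mm or tipped (distance of any of short_box, solvent, cone, syringe, knife, tape_roll from where it was at the start of the episode above 0.02 m or angle between any of short_box, solvent, cone's own z axis and vertical above 0.3 rad).
It also fails if it takes over 43 s, if anything falls off the work surface, if the arm or the gripper's body presses on something with over 40 N, if the wrist force passes 120 N, or if a joint passes its speed limit or range.

## Working session

There is one attempt and no reset: what is moved stays moved. The work goes in short steps, Python scripts to look and compute and a tool call to move; the robot and the scene stay as the last step left them, time stands still between calls to the robot, and variables do not carry over. Pictures are saved under pics/ and viewed, about 8 in all and at most 12, crops included, and the job is handed in when it is done.

Besides the shell and the picture viewer there is one more tool, called after ">>>" by a JSON object that holds its "fn" and its "kwargs". apply_moves: Moves the arm, as the interface text tells. Its arguments: {"type":"object","properties":{"rows":{"type":"array"},"grip":{"type":"number"},"grip_force":{"type":"number"}},"required":["rows"]}

```bash
mkdir -p pics; ls; python3 - <<'E'
from cell import get_obs, imaging, order, r
import cv2,numpy as np
print(get_obs())
for n in ("scene","side"):
    p,d=imaging.grab_frame(n); np.savez(f"{n}0.npz",p=p,d=d,**imaging.camera_info(n))
    cv2.imwrite(f"pics/{n}0.png",p[:,:,::-1]); c=imaging.camera_info(n); print(n,(-c["R"].T@c["t"]).round(),c["R"][2].round(2))
E
```

```text
pics
{'clock': 0.0, 'joint_pos': array([-1.23437992e+00,  3.53639253e-01,  1.63411511e+00,  6.07575641e-05,
        1.15518916e+00, -2.40831917e-03]), 'qvel': array([ 0.0016965 ,  0.00060514, -0.00097483, -0.00010462,  0.00176163,
       -0.00151413]), 'joint_torque': array([-4.33676003e-03, -5.93852878e+01, -3.34215510e+01,  6.95539406e-02,
        2.34782958e-02, -1.20715026e-04]), 'position': array([ 207.66606007, -589.25121039,  403.97721419]), 'tcp_rot': array([-4.14204488e-04,  8.16196999e-01, -5.77773314e-01, -5.34240332e-04]), 'force': array([0.14051872, 1.33666138, 0.42465249]), 'moment': array([ 0.01463916, -0.00929635,  0.01357166]), 'opening': 91.83781392217256}
scene [1343. -663.  881.] [-0.62  0.52 -0.58]
side [1021. -554. 1004.] [-0.43  0.48 -0.77]
```

View pics/scene0.png

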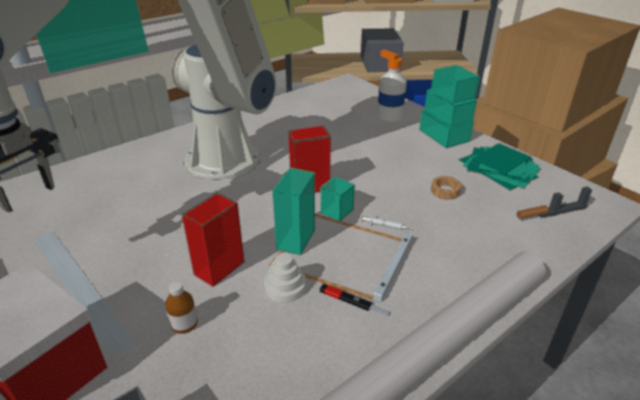

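View pics/side0.png

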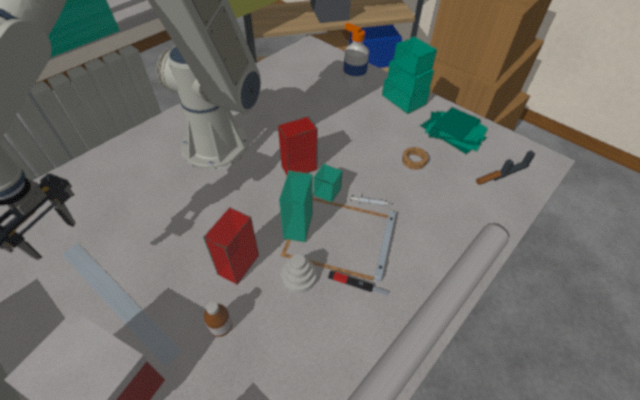

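Scene view: the candidates are the tall green box at (294,210), the short green box (337,198), the red boxes (214,238) and (310,158), and the green stack (449,105). By the description the column is the one at (294,210), astride the near tape. The bar runs (408,238)–(378,298) and the tape sides are at (355,228) and (335,283). Next comes a close crop of it and a measurement.

```bash
cat > h.py <<'E'
import numpy as np,cv2
from cell import imaging,get_obs
def grab(n):
    p,d=imaging.grab_frame(n); c=imaging.camera_info(n); return p,d,c
def load(n):
    z=np.load(n+"0.npz"); return z["p"],z["d"],z
def cloud(d,c):
    h,w=d.shape; u,v=np.meshgrid(np.arange(w),np.arange(h))
    K=c["mtx"]; P=np.stack([(u-K[0,2])/K[0,0]*d,(v-K[1,2])/K[1,1]*d,d],-1)
    return (P-c["t"])@c["R"]
def ray(uv,c,z=0):
    uv=np.atleast_2d(uv).astype(float); K=c["mtx"]
    D=np.c_[(uv-K[[0,1],[2,2]])/K[[0,1],[0,1]],np.ones(len(uv))]@c["R"]
    o=-c["R"].T@c["t"]; return o+D*((z-o[2])/D[:,2])[:,None]
def proj(X,c):
    q=(np.atleast_2d(X)@c["R"].T+c["t"])@c["mtx"].T; return q[:,:2]/q[:,2:]
E
python3 - <<'E'
from h import *
out=[]
for n,x,y in(("scene",255,150),("side",255,150)):
    p,d,c=load(n); X=cloud(d,c)
    crop=p[y:y+170,x:x+180,::-1]; out.append(cv2.resize(crop,None,fx=2.2*2-.0,fy=4.4/1.0,interpolation=cv2.INTER_CUBIC)[:, :])
    hsv=cv2.cvtColor(p,cv2.COLOR_RGB2HSV); print(c["mtx"][0,0])
    g=cv2.inRange(hsv,(70,80,40),(95,255,255)); k,L,S,_=cv2.connectedComponentsWithStats(g)
    for i in range(1,k):
        if S[i,4]>150 and 250<S[i,0]<360:
            q=X[L==i]; print(n,S[i],np.percentile(q,[1,99],0).round().tolist(), "top",q[q[:,2]>q[:,2].max()-15].mean(0).round(), cv2.minAreaRect(q[(q[:,2]>180)&(q[:,2]<200)][:,:2].astype(np.float32)) if (q[:,2]>180).any() else '')
    o=cv2.inRange(hsv,(5,70,60),(22,255,255)); k,L,S,_=cv2.connectedComponentsWithStats(o)
    for i in range(1,k):
        if S[i,4]>25 and 240<S[i,0]<420 and S[i,1]>170: 
            q=X[L==i];print("tape",S[i],np.median(q,0).round())
    cv2.imwrite(f"pics/{n}_crop.png",out[-1])
E
```

```text
501.37509071806784
scene [ 273  169   42   86 3025] [[454.0, -124.0, 3.0], [551.0, -1.0, 193.0]] top [1343. -663.  881.] ((493.50567626953125, -61.297393798828125), (71.71365356445312, 113.77660369873047), 31.175228118896484)
scene [ 321  177   33   44 1167] [[431.0, 67.0, 1.0], [508.0, 150.0, 94.0]] top [1343. -663.  881.] ((0.0, 0.0), (0.0, 0.0), 0.0)
tape [316 214  85  27 212] [571. 113.   1.]
tape [305 274  68  26 291] [708. -83.   1.]
390.2868483741125
side [ 279  164   63   78 2770] [[433.0, -122.0, 1.0], [551.0, 143.0, 193.0]] top [1021. -554. 1004.] ((493.7433166503906, -57.14386749267578), (69.75279998779297, 114.91014099121094), 31.473665237426758)
tape [313 198  75  20 182] [583. 118.   1.]
tape [281 240  11  18  86] [ 528. -151.    1.]
tape [312 261  62  19 242] [702. -84.   1.]
```

View pics/scene_crop.png

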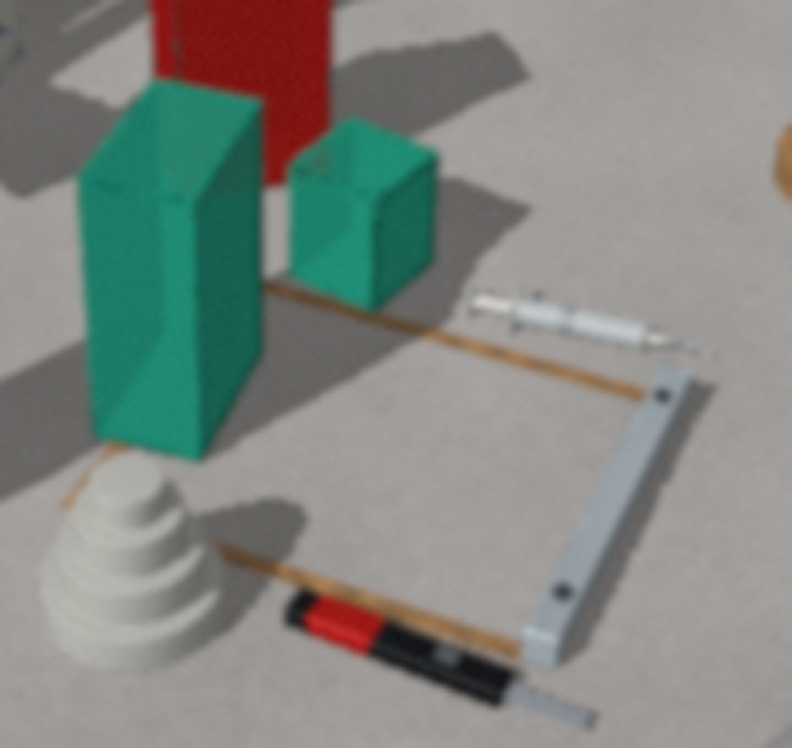

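View pics/side_crop.png

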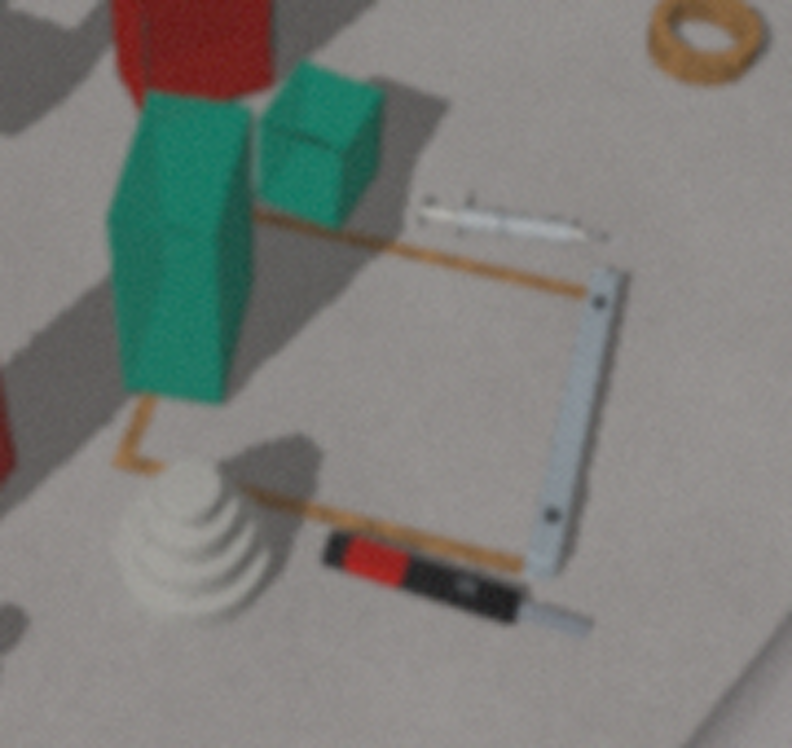

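The crop shows the standing green column, with the short box beside it, the cone at the -y side and the bar clear. Next I fit the station from the tape lines and the bar top.

```bash
python3 - <<'E'
from h import *
for n in("scene","side"):
    p,d,c=load(n); X=cloud(d,c); hsv=cv2.cvtColor(p,cv2.COLOR_RGB2HSV)
    o=cv2.inRange(hsv,(5,70,60),(22,255,255)); k,L,S,_=cv2.connectedComponentsWithStats(o)
    for i in range(1,k):
        if S[i,4]>80 and 240<S[i,0]<420 and S[i,1]>170:
            v,u=np.where(L==i); q=ray(np.c_[u,v],c)[:,:2]; f=cv2.fitLine(q.astype(np.float32),cv2.DIST_HUBER,0,.01,.01).ravel()
            nrm=np.array([-f[1],f[0]]); print(n,"tape",S[i][:4],"ang",np.degrees(np.arctan2(f[1],f[0])).round(2),"off",(nrm@f[2:]).round(1),q.min(0).round(),q.max(0).round())
    m=(X[...,2]>19)&(X[...,2]<32)&(X[...,0]>560)&(X[...,0]<830)&(X[...,1]>-60)&(X[...,1]<220)&(hsv[...,1]<90)
    k,L,S,_=cv2.connectedComponentsWithStats(m.astype(np.uint8)); i=1+S[1:,4].argmax()
    v,u=np.where(L==i); print("bar z",np.median(X[L==i][:,2]));q=X[L==i][:,:2]; print("bar cloud",cv2.minAreaRect(q.astype(np.float32)))
    # bright bar colour mask projected on z=25
    q=ray(np.c_[u,v],c,25)[:,:2]; print("bar ray",cv2.minAreaRect(q.astype(np.float32)),S[i])
    # column top plane
    g=cv2.inRange(hsv,(70,80,40),(95,255,255)); m=(g>0)&(X[...,2]>182)&(X[...,2]<200)&(X[...,0]>420)&(X[...,0]<600)
    m=cv2.morphologyEx(m.astype(np.uint8),cv2.MORPH_OPEN,np.ones((3,3)))
    v,u=np.where(m>0); print("top",cv2.minAreaRect(ray(np.c_[u,v],c,190)[:,:2].astype(np.float32)))
    # front lower edge points (z<12)
    m=(g>0)&(X[...,2]<15)&(X[...,2]>-5)&(X[...,0]>440)&(X[...,0]<600)&(X[...,1]<30)
    q=X[m]; print("foot",q[q[:,1].argmin()].round(),q[q[:,1].argmax()].round(),q[q[:,0].argmax()].round())
E
```

```text
scene tape [316 214  85  27] ang 26.07 off -148.1 [440.  49.] [672. 166.]
scene tape [305 274  68  26] ang 25.34 off -374.6 [ 614. -125.] [779. -42.]
bar z 25.299969240145664
bar cloud ((738.5985717773438, 65.21314239501953), (20.631938934326172, 250.62278747558594), 25.914112091064453)
bar ray ((740.418212890625, 62.81559753417969), (21.1520938873291, 250.36724853515625), 25.89241600036621) [374 233  38  64 576]
top ((443.7745361328125, 319.46337890625), (106.91846466064453, 898.5932006835938), 8.090429306030273)
foot [ 493. -123.   12.] [492.   5.  14.] [552. -88.  12.]
side tape [313 198  75  20] ang 26.08 off -148.8 [451.  55.] [678. 169.]
side tape [281 240  11  18] ang -53.94 off 341.1 [ 507. -168.] [ 556. -114.]
side tape [312 261  62  19] ang 25.7 off -378.4 [ 613. -124.] [780. -40.]
bar z 25.285919408829148
bar cloud ((740.54345703125, 65.94945526123047), (19.89083480834961, 247.47145080566406), 25.78915786743164)
bar ray ((741.2571411132812, 64.43817901611328), (19.854585647583008, 249.6279754638672), 25.776304244995117) [375 211  21  68 468]
top ((442.7403564453125, 315.76226806640625), (106.36280822753906, 886.850830078125), 8.26846694946289)
foot [ 495. -123.   10.] [505.  -9.  15.] [552. -86.  10.]
```

```bash
python3 - <<'E'
from h import *
for n in("scene","side"):
    p,d,c=load(n); X=cloud(d,c); hsv=cv2.cvtColor(p,cv2.COLOR_RGB2HSV)
    g=cv2.inRange(hsv,(0,120,60),(4,255,255))|cv2.inRange(hsv,(172,120,60),(180,255,255)); k,L,S,_=cv2.connectedComponentsWithStats(g)
    for i in range(1,k):
        if S[i,4]>300: print(n,S[i],np.percentile(X[L==i],[2,98],0).round().tolist())
    m=(X[...,2]>10)&(X[...,0]>250)&(X[...,0]<480)&(X[...,1]>-500)&(X[...,1]<-20)&(d>0)
    k,L,S,_=cv2.connectedComponentsWithStats(m.astype(np.uint8))
    for i in range(1,k):
        if S[i,4]>100: print(n,"any",S[i],np.percentile(X[L==i],[2,98],0).round().tolist())
E
```

```text
scene [ 289  126   42   66 1843] [[283.0, 63.0, 29.0], [368.0, 166.0, 193.0]]
scene [ 182  194   62   92 3987] [[438.0, -336.0, 9.0], [509.0, -221.0, 192.0]]
scene [   0  323  107   77 4412] [[576.0, -760.0, 8.0], [615.0, -604.0, 138.0]]
scene any [276 168  27  17 187] [[442.0, -93.0, 188.0], [480.0, -22.0, 194.0]]
scene any [ 181  192   56   87 1273] [[424.0, -338.0, 18.0], [479.0, -226.0, 192.0]]
side [ 278  117   39   57 1792] [[278.0, 65.0, 18.0], [368.0, 166.0, 192.0]]
side [ 206  208   52   75 2553] [[433.0, -334.0, 14.0], [509.0, -222.0, 193.0]]
side [118 364  45  36 815] [[578.0, -670.0, 14.0], [596.0, -602.0, 132.0]]
side any [281 171  21  22 186] [[441.0, -92.0, 187.0], [479.0, -21.0, 193.0]]
side any [ 203  207   47   71 1062] [[424.0, -336.0, 24.0], [479.0, -223.0, 193.0]]
```

>>> {"fn": "apply_moves", "kwargs": {"rows": [[0,0,40,0],[20,48,40,0.05],[40,96,40,0.1],[58,144,40,0.15],[76,190,40,0.208],[94,230,40,0.208],[110,270,40,0.208],[110,270,40,0.208]], "grip": 0.5}}

```text
clock: 0.9
position: [318.5, -315.7, 444.5]
tcp_rot: [-0.001, 0.873, -0.488, -0.0]
force: [0.2, 0.1, 0.8]
opening: 46.1
```

>>> {"fn": "apply_moves", "kwargs": {"rows": [[21,43,0,0],[42,86,0,0],[63,129,0,0],[84,172,0,0],[106,215,0,0],[106,215,-45,0],[106,215,-90,0],[106,215,-90,0],[106,215,-90,0]]}}

```text
clock: 1.8
position: [423.9, -104.9, 354.9]
tcp_rot: [0.0, 0.872, -0.49, -0.001]
force: [0.0, -1.0, 0.4]
opening: 46.4
```

```bash
python3 - <<'E'
from h import *
p,d,c=grab("side"); print(get_obs()["position"],get_obs()["tcp_rot"],get_obs()["force"])
cv2.imwrite("pics/pre.png",cv2.resize(p[120:300,200:420,::-1],None,fx=3,fy=3))
E
```

```text
[ 424.36462805 -105.18577953  356.05978397] [-7.28412054e-05  8.71565225e-01 -4.90279367e-01  4.41866909e-04] [ 0.82122007 -0.11073758 -0.03223906]
```

View pics/pre.png

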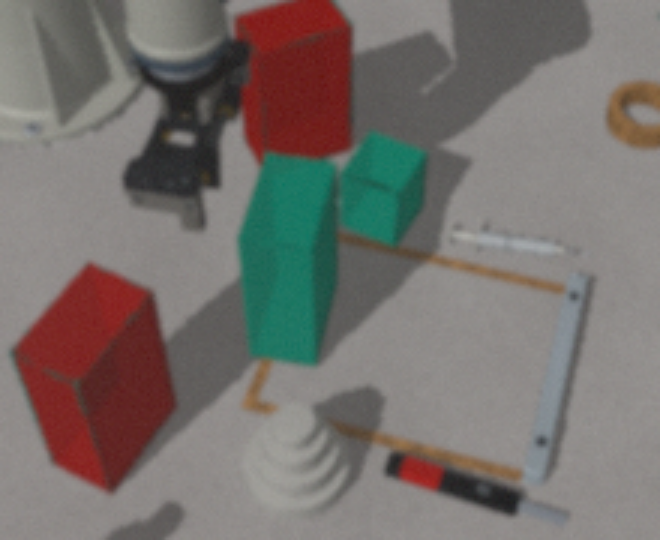

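The gripper stands clear behind the column, fingers at crop (195,215), jaw line parallel to the rear face. I'll approach now and watch the force.

>>> {"fn": "apply_moves", "kwargs": {"rows": [[7,8,0,0],[16,13,0,0],[22,17,0,0],[26,19,0,0],[28,21,0,0],[30,22,0,0],[32,23,0,0],[34,24,0,0]]}}

```text
clock: 2.65
position: [457.6, -80.5, 354.6]
tcp_rot: [0.0, 0.872, -0.49, -0.0]
force: [-0.8, -0.1, 2.3]
opening: 46.0
```

>>> {"fn": "apply_moves", "kwargs": {"rows": [[4,2.5,0,0],[8,5,0,0],[12,7.5,0,0],[16,10,0,0],[20,12,0,0],[24,14.5,0,0]]}}

```text
clock: 3.25
position: [482.1, -65.8, 354.7]
tcp_rot: [-0.0, 0.872, -0.49, 0.0]
force: [-0.6, 0.3, 0.3]
opening: 46.0
```

```bash
python3 - <<'E'
from h import *
p,d,c=grab("side"); print(get_obs()["position"],get_obs()["force"])
cv2.imwrite("pics/tip1.png",cv2.resize(p[120:300,200:420,::-1],None,fx=3,fy=3))
E
```

```text
[482.67358128 -65.52655736 354.73833587] [ 0.71457248 -0.1098679   0.0640344 ]
```

View pics/tip1.png

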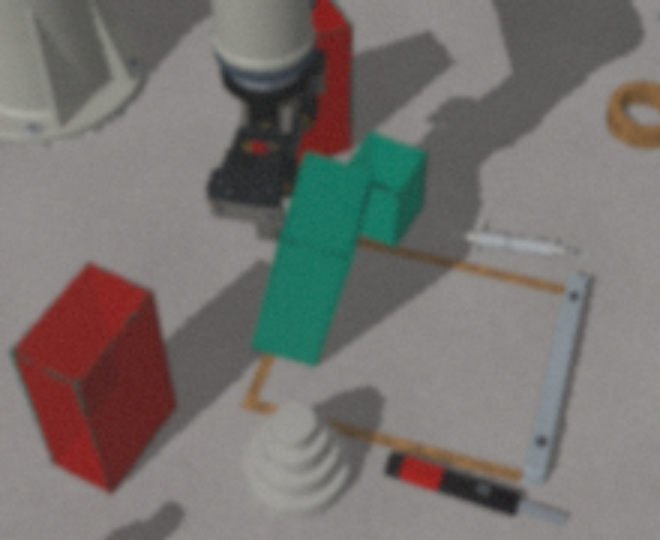

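The column is tipping about its front edge with the foot unmoved (crop (318,362)), so I continue slowly past balance.

>>> {"fn": "apply_moves", "kwargs": {"rows": [[3,2,0,0],[6,3.5,0,0],[9,5.5,0,0],[12,7,0,0],[14.5,9,0,0],[17,10.5,0,0],[19.5,12,0,0],[22,13.5,0,0],[24,15,0,0],[26,16,0,0],[27,16.5,0,0],[27,16.5,0,0]]}}

```text
clock: 4.5
position: [508.8, -49.4, 354.7]
tcp_rot: [0.0, 0.872, -0.49, -0.0]
force: [0.5, 0.0, 0.3]
opening: 46.0
```

```bash
python3 - <<'E'
from h import *
p,d,c=grab("side"); print(get_obs()["position"],get_obs()["force"])
cv2.imwrite("pics/tip2.png",cv2.resize(p[120:300,200:420,::-1],None,fx=3,fy=3))
E
```

```text
[508.72234362 -49.46609379 354.63984572] [ 0.75840024 -0.51627694 -0.30561152]
```

View pics/tip2.png

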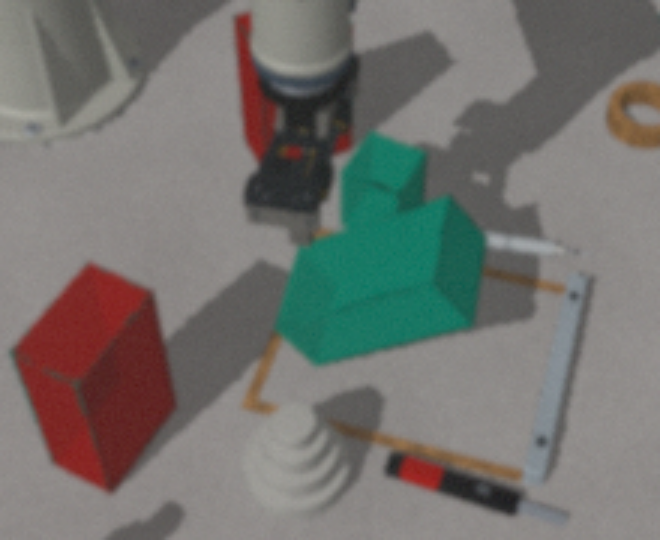

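It lies flat inside the outline: rear bottom corner at crop (318,362), front at (473,327). I back off and measure it.

>>> {"fn": "apply_moves", "kwargs": {"rows": [[-25,-15,0,0],[-50,-31,0,0],[-69,-42,0,0],[-69,-42,0,0],[-69,-42,0,0]]}}

```text
clock: 5.05
position: [440.0, -91.6, 355.0]
tcp_rot: [-0.0, 0.871, -0.49, 0.001]
force: [0.6, -0.9, -0.4]
opening: 45.8
```

```bash
cat > m.py <<'E'
from h import *
a=np.radians(25.85); O=np.array([609.5,1.3]); R=np.array([[np.cos(a),np.sin(a)],[-np.sin(a),np.cos(a)]])
print(get_obs()["position"],get_obs()["force"],get_obs()["clock"])
for n in("scene","side"):
    p,d,c=grab(n); X=cloud(d,c); hsv=cv2.cvtColor(p,cv2.COLOR_RGB2HSV)
    g=cv2.inRange(hsv,(70,80,40),(95,255,255)); S=(X[...,:2]-O)@R.T
    m=(g>0)&(abs(X[...,2]-71)<7)&(abs(S[...,0])<160)&(abs(S[...,1])<105)
    m=cv2.morphologyEx(m.astype(np.uint8),cv2.MORPH_OPEN,np.ones((3,3))); v,u=np.where(m>0)
    b=cv2.minAreaRect(ray(np.c_[u,v],c,70)[:,:2].astype(np.float32)); print(n,b)
    print(((cv2.boxPoints(b)-O)@R.T).round(1).tolist())
    cv2.imwrite(f"pics/m_{n}.png",cv2.resize(p[120:300,200:420,::-1],None,fx=3,fy=3))
E
python3 m.py
```

```text
[440.00092034 -91.62523869 355.01867598] [ 0.62343487 -0.92591668 -0.44369698] 5.05
scene ((612.6348266601562, 10.712921142578125), (188.7778778076172, 117.82406616210938), 31.14908218383789)
[[-92.5, 57.0], [-81.6, -60.3], [106.4, -42.8], [95.5, 74.5]]
side ((612.7657470703125, 12.872711181640625), (188.97640991210938, 114.56303405761719), 31.38689422607422)
[[-91.6, 56.9], [-80.5, -57.1], [107.6, -38.9], [96.5, 75.1]]
```

>>> {"fn": "apply_moves", "kwargs": {"rows": [[0,0,-40,-0.05],[0,0,-80,-0.094],[15,10,-110,-0.094],[30,24,-133,-0.094],[40,34,-133,-0.094],[40,34,-133,-0.094],[40,34,-133,-0.094]]}}

```text
clock: 5.85
position: [480.2, -57.2, 222.6]
tcp_rot: [-0.0, 0.848, -0.53, 0.001]
force: [0.2, -0.9, -0.2]
opening: 46.3
```

>>> {"fn": "apply_moves", "kwargs": {"rows": [[13.5,6.5,0,0],[27,13,0,0],[33,16,0,0],[38,18.5,0,0],[43,21,0,0],[48,23,0,0],[52,25,0,0],[56,27,0,0],[59,28.5,0,0],[61,29.5,0,0],[61,29.5,0,0]]}}

```text
clock: 6.95
position: [540.0, -27.9, 221.4]
tcp_rot: [0.001, 0.848, -0.53, -0.001]
force: [-5.2, -0.2, 2.8]
opening: 46.0
```

```bash
python3 m.py
```

```text
[539.95363637 -27.86379171 221.41663693] [-5.21479391 -0.18344075  2.78038258] 6.95
scene ((634.2489624023438, 14.93072509765625), (195.14842224121094, 118.28251647949219), 26.587726593017578)
[[-70.1, 59.4], [-68.6, -58.9], [126.5, -56.4], [125.0, 61.9]]
side ((637.2357788085938, 18.54218292236328), (186.64793395996094, 114.81182861328125), 27.592435836791992)
[[-62.5, 58.0], [-59.1, -56.8], [127.5, -51.1], [124.0, 63.6]]
```

View pics/m_side.png

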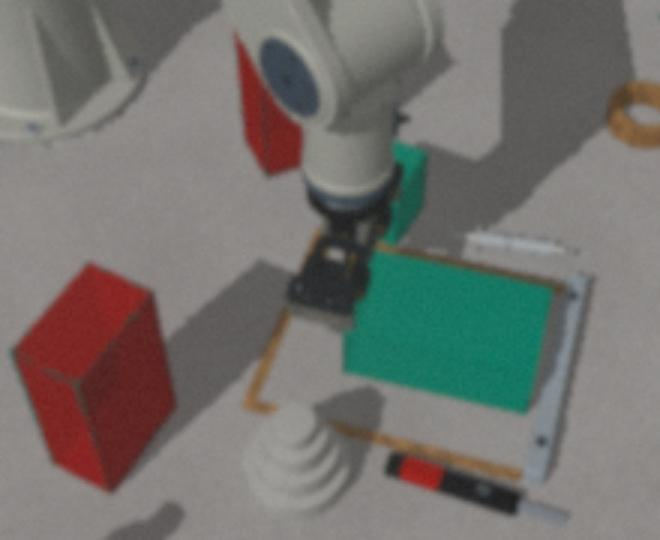

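The box is now nearly parallel to the bar, with a gap of about 10 mm. I close it in small steps and watch the force.

>>> {"fn": "apply_moves", "kwargs": {"rows": [[1.8,0.9,0,0],[3.6,1.7,0,0],[5.4,2.6,0,0],[6.3,3,0,0],[7.2,3.5,0,0],[7.2,3.5,0,0]]}}

```text
clock: 7.65
position: [548.2, -24.4, 221.6]
tcp_rot: [-0.0, 0.848, -0.53, 0.0]
force: [-0.9, 0.0, -1.7]
opening: 46.0
```

>>> {"fn": "apply_moves", "kwargs": {"rows": [[0.5,0.2,0,0],[0.9,0.4,0,0],[0.9,0.4,0,0]]}}

```text
clock: 7.95
position: [548.8, -24.1, 221.6]
tcp_rot: [0.0, 0.848, -0.53, -0.0]
force: [-2.3, -0.4, -1.4]
opening: 45.5
```

>>> {"fn": "apply_moves", "kwargs": {"rows": [[0.5,0.2,0,0],[0.9,0.4,0,0],[0.9,0.4,0,0]]}}

```text
clock: 8.25
position: [549.6, -23.7, 221.6]
tcp_rot: [0.0, 0.848, -0.53, -0.0]
force: [-4.3, 1.0, -0.0]
opening: 46.5
```

>>> {"fn": "apply_moves", "kwargs": {"rows": [[0.5,0.2,0,0],[0.9,0.4,0,0],[0.9,0.4,0,0]]}}

```text
clock: 8.55
position: [549.9, -23.5, 221.6]
tcp_rot: [0.001, 0.848, -0.53, -0.001]
force: [-6.1, -2.6, 2.8]
opening: 46.1
```

>>> {"fn": "apply_moves", "kwargs": {"rows": [[0.5,0.2,0,0],[0.9,0.4,0,0],[0.9,0.4,0,0]]}}

```text
clock: 8.85
position: [550.2, -23.4, 221.6]
tcp_rot: [0.001, 0.848, -0.53, -0.001]
force: [-9.7, -4.9, 5.5]
opening: 46.1
```

```bash
python3 m.py
```

```text
[550.2267635  -23.35564347 221.58056201] [-9.73562546 -4.86821156  5.54779413] 8.85
scene ((644.2806396484375, 17.062088012695312), (194.75970458984375, 118.16266632080078), 26.443307876586914)
[[-59.8, 57.1], [-58.6, -61.1], [136.2, -59.0], [134.9, 59.1]]
side ((648.0791625976562, 21.197982788085938), (184.98304748535156, 113.92135620117188), 25.957542419433594)
[[-49.2, 57.9], [-49.0, -56.0], [136.0, -55.7], [135.8, 58.2]]
```

>>> {"fn": "apply_moves", "kwargs": {"rows": [[0.5,0.2,0,0],[1,0.5,0,0],[1.5,0.7,0,0],[1.5,0.7,0,0]]}}

```text
clock: 9.35
position: [550.7, -23.1, 221.6]
tcp_rot: [0.002, 0.848, -0.53, -0.002]
force: [-15.5, -9.4, 12.5]
opening: 45.9
```

The force rises to about 18 N with almost no travel, so it is seated. I retreat straight back, then up.

>>> {"fn": "apply_moves", "kwargs": {"rows": [[-3,-1.5,0,0],[-12,-6,0,0],[-35,-17,0,0],[-65,-31,0,0],[-80,-39,40,0],[-80,-39,85,0],[-110,-53,130,0],[-140,-68,150,0],[-140,-68,150,0]]}}

```text
clock: 10.25
position: [411.1, -91.2, 374.9]
tcp_rot: [-0.001, 0.847, -0.531, 0.003]
force: [-0.3, -0.2, -0.9]
opening: 45.9
```

```bash
python3 m.py; python3 -c "
import cv2
p=cv2.imread('pics/m_scene.png');q=cv2.imread('pics/m_side.png')
cv2.imwrite('pics/fin.png',cv2.vconcat([p[150:540],q[150:540]])[:, :])"
```

```text
[411.12628616 -91.18744173 374.91321793] [-0.32963458 -0.24223897 -0.92515353] 10.25
scene ((645.8428344726562, 17.16864776611328), (191.78656005859375, 117.25071716308594), 25.553485870361328)
[[-56.0, 57.6], [-56.6, -59.7], [135.2, -60.7], [135.8, 56.6]]
side ((646.5655517578125, 19.752212524414062), (188.97398376464844, 114.30342864990234), 25.955583572387695)
[[-53.2, 57.4], [-53.0, -56.9], [136.0, -56.5], [135.8, 57.8]]
```

View pics/m_side.png

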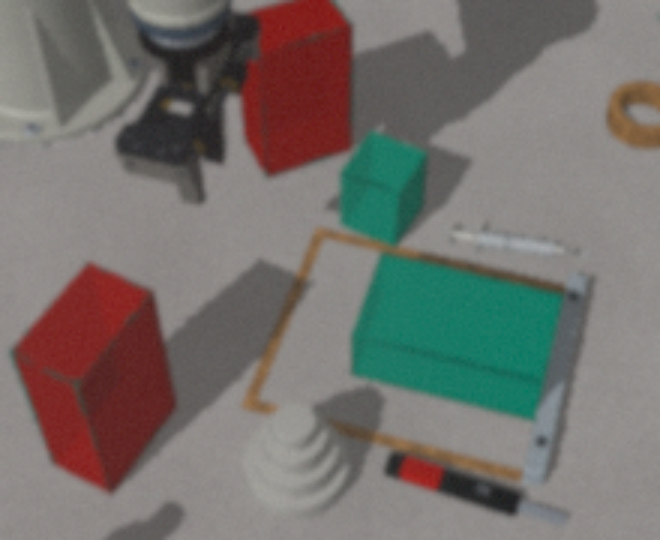

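The box lies flat with its front end along the bar, from crop (563,290) to (537,415). It is clear of the side tape, the bystanders are unmoved and the arm is clear, so I hand it in.

```bash
python3 -c "
from cell import order; print(order.finish_job())"
```

```text
the job is handed in; nothing more can be done
None
```

I tipped the tall green box over onto its front face, then pushed it by its rear end against the stop bar. The job is handed in; it reported no verdict. I finished at 10.3 s of the 43 s allowed.

- **Tipping:** two half-open fingertips pushed its rear face about 25 mm below the top. Its foot stayed in place, and it came down inside the outline, with its front end about 28 to 39 mm short of the bar.
- **Final push:** I turned the fingers parallel to the bar and pushed until the force rose to about 18 N with almost no further travel. I then backed the arm off clear of everything.
- **Front end against the bar:** the last measurements put the two front corners at x = 135.2 to 136.0 mm, with the bar face at 135 mm. The box is within about 0.3° of square to the bar.
- **Sides and bystanders:** the box sides are within about 61 mm of the centre line, where 110 mm is allowed. In the last picture no bystander looks moved; I did not measure their positions.
- **Disagreements:** the two cameras differ by about 3 mm on the rear end (-56 and -53 mm). They also read the width as 114 to 117 mm against a true 110 mm, which I put down to blurred edges and the roughly 2 mm calibration. No check failed.

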